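# Open the bar clamp on the pine block

## Robot

A 7-joint arm with a two-finger parallel gripper is mounted at the origin on a cart in front of the work surface, level with it; the furniture and walls round the work are solid. World frame = base frame: x ahead of the robot, y to its left, z up, the work surface at z = 0. Lengths are in m, angles in rad, forces in N, time in s.
With the tool pointing down it reaches from about 0.425 to 0.875 m from the base axis. Payload 8.4 kg.
Tool frame: the origin (TCP) lies midway between the tips of the shut fingers; the grasp point (between the pads) lies 19 mm behind it; z points along the fingers, y is the line along which they close (so a half turn about z gives the same grasp; the last joint's range is limited). The gripper opens to 85 mm and grips with 20 to 120 N. Pads are 22 mm wide; open, the fingers measure 114 mm over their backs; the gripper's body (76 mm by 85 mm) begins 54 mm behind the grasp point. The pads swing forward as they close: fully open they stand 13 mm farther back than shut.
Start: joints at [-1.282, 0.333, 0.04, 1.465, -0.013, 1.343, -0.059], TCP at [0.246, 0.602, 0.2] pointing down, gripper open.
Joint ranges: [-2.58, 2.58], [-0.38, 2.09], [-1.3, 1.39], [0.25, 2.4], [-1.5, 4.64], [0.08, 2.09], [-2.65, 2.65]. Speed limits (rad/s): [2.22, 2.22, 2.79, 2.79, 3.14, 3.14, 3.14].

## Interface

Orientations are given as a unit quaternion [w, x, y, z].
In Python, from station import env gives the robot as it stands. Calls block until the motion is done:
- env.move_to(position, orientation): joint-space move of the TCP to a pose.
- env.move_linear(position, rotation=None, rate=0.15, until_force=None): straight line of the TCP; rotation=None keeps the orientation; rate is the mean speed in m/s. With until_force (N) it stops when the force on the tool has changed by that much, and returns True; else False.
- env.movej(angles): joint-space move.
- env.grip(opening, grasp_force=None): opening from 0.0 (shut) to 1.0 (fully open); grasp_force is the grip in N (None keeps the last); returns when the fingers have stopped.
- env.pause(seconds).
- env.solve_ik(position, orientation): joint angles nearest the present ones, or None.
- env.get_state(): the state.
- env.get_image(name): name is "scene" or "top" or "wrist"; returns a dict with "image" (480x640x3 uint8, blue, green, red), "K" (3x3 intrinsics, pixels), "pose" (4x4, takes a point from camera to world coordinates); the wrist camera has in their place "hand_eye" (4x4, takes a point from camera to tool coordinates, whose origin is the TCP and whose axes are the flange's). Camera axes: x right, y up, looking along -z (the intrinsics and any distortion apply to the point x, -y, -z); pixel columns grow to the right and rows downward; lengths in m; the calibration is good to about 2 mm. A picture is of the moment at which its call begins: read the wrist's pose just before it. There is no depth.
A pose or a line that the arm cannot do raises env.MotionError and nothing moves.
- env.finish_job(): hands the job in; it is judged then, once.
The state is a dict: "clock": time; "joints": joint angles; "joint_velocities": joint speeds; "effort": joint torques, N m; "position": TCP position; "ee_rot": TCP orientation; "contact_force": force on the tool from outside, world axes, zero at the start; "ft_torque": the same for the moment, N m; "grip_width": opening from 0.0 (shut) to 1.0 (fully open); "grasp_force": force on a finger pad.
Only numpy, scipy, OpenCV 4.12 (cv2) and the standard library are available. Lean on these libraries where they do the work, as an engineer would, in place of code of your own. Each camera call takes 0.05 s, during which the arm holds its last target. There are 200 camera calls.

## Task

Two bar clamps are bolted to the bench; open the one that holds the pine block: press its ratchet release pad fully down so that it stays down, then push its sliding jaw all the way back along the bar to the end stop. This is fingertip work with nothing to pick up: the block stays lying on the bar where it is, nothing is lifted, and the other clamp with its valve and everything else on the bench is left alone.

Things in the scene. Friction and masses are not known exactly. Their poses are not given: they have to be found in the camera images.
- block_clamp: Bar clamp to open, bolted down, holding the pine block. Origin: under the middle of its bar, on the bench. Bar 240 mm along own x, 56 wide, top 20 high. Fixed jaw (64 wide, top 46 high) at the +x end, inner face at x = +101.5 mm; low end stop (top 32 high) at the -x end, the one nearer the robot. A sliding jaw rides between. Both clamps look alike: grey jaws, aluminium bar.
- block_jaw (a joint): Slide of this clamp's sliding jaw, m: 0 = closed on the block (start); grows as the jaw goes back along clamp -x; 0.090 = fully back at the end stop. The ratchet blocks it (gives under 2 mm) until the release is pressed; then it slides with about 3 N and stays where left.
- block_jaw_face (a point): Middle of the top edge of the sliding jaw's working face, which looks along clamp +x at the block; 88 mm above the bench; moves with the jaw. The jaw is an upright plate 72 mm wide (clamp y), 16 thick (to -x of this point). Between 50 and 88 mm height, above the block (top 48), its face is free for fingertips to push to clamp -x. Two ribs behind it: 62 high, to 27 behind the face.
- block_release (a joint): Travel of this clamp's ratchet release, m: 0 = up, locked (the start); grows as the pad is pressed down; 0.010 = bottom. It takes about 4 to 6 N, does not spring back (stays where it is left), and the jaw is free from 0.006 on.
- block_release_top (a point): Centre of the top of the release pad: a black ribbed thumb pad 36 mm (clamp x) by 38 mm (clamp y) on the carriage behind the sliding jaw, 53 mm to clamp -x of the jaw's face, 56 mm above the bench when up, 46 mm when fully pressed. It rides with the jaw.
- pine_block: Loose pine block 45 x 90 x 28 mm lying on the bar between the jaws of the clamp to be opened, its 90 mm length across the bar. Origin: centre of its underside, 20 mm above the bench.
- valve_clamp: The other bench bar clamp, of the same make, which holds a pipe valve and must stay as it is. Origin and axes as block_clamp.
- valve_jaw (a joint): Slide of the other clamp's sliding jaw, as block_jaw. To be left at 0.
- valve_release (a joint): Travel of the other clamp's release, as block_release. To be left at 0 (up).
- pipe_valve: Loose metal pipe valve 42 x 54 x 19 mm lying in the other clamp. Origin: centre of its underside, 20 mm above the bench.
- spark_plug: Bystander: spark plug lying near the front of the bench, 23 x 62 x 20 mm; origin under its centre.
- glue_bottle: Bystander: standing glue bottle, 40 x 46 mm, 145 mm high, on the right; origin under its centre.
- driver: Bystander: screwdriver lying on the right, 27 x 187 x 31 mm; origin under its centre.
Not all that is in view belongs to the job. What is shaped like the pine_block but purple or red is not meant.

How it is judged:
By the outcome, as a careful person would: the job done as asked, in the order asked, and still so for the second after the job is handed in, with the robot touching nothing.
It also fails if it takes over 38 s, if anything falls off the work surface, if the arm or the gripper's body presses on something with over 40 N, if the wrist force passes 120 N, or if a joint passes its speed limit or range.

## Working session

There is one attempt and no reset: what is moved stays moved. The work goes in short steps, each a Python script; the robot and the scene stay as the last script left them, time stands still between calls to the robot, and variables do not carry over. Pictures are saved under pics/ and viewed, at most 10 in all, crops included, and the job is handed in when it is done.

```bash
mkdir -p pics; ls; python3 - <<'E'
from station import env
import cv2,numpy as np
for n in("top","scene"):
    r=env.get_image(n); cv2.imwrite(f"pics/{n}0.png",r["image"]); np.savez(f"{n}0.npz",**{k:v for k,v in r.items()})
    print(n,r.keys(),r["K"],r["pose"])
s=env.get_state();print(s["clock"],s["ee_rot"])
E
```

```text
pics
top dict_keys(['image', 'K', 'pose']) [[497.02444096   0.         314.43649837]
 [  0.         497.02444096 236.4995533 ]
 [  0.           0.           1.        ]] [[-0.02755496  0.99894659 -0.03669368  0.48650823]
 [-0.9995933  -0.02780537 -0.00633147 -0.22231999]
 [-0.00734509  0.03650429  0.9993065   0.99031269]
 [ 0.          0.          0.          1.        ]]
scene dict_keys(['image', 'K', 'pose']) [[442.76347004   0.         324.88176215]
 [  0.         442.76347004 232.33568293]
 [  0.           0.           1.        ]] [[ 0.81070867  0.32288754 -0.48835959  0.11647871]
 [-0.58514231  0.47391892 -0.65803444 -0.78788501]
 [ 0.01897173  0.81923409  0.57314534  0.58633955]
 [ 0.          0.          0.          1.        ]]
0.1 [-9.29242654e-05  1.92673301e-01  9.81262677e-01 -7.41657942e-04]
```

View pics/top0.png

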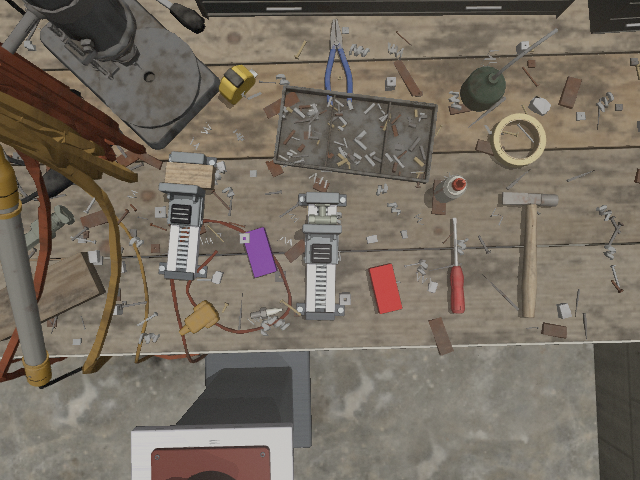

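View pics/scene0.png

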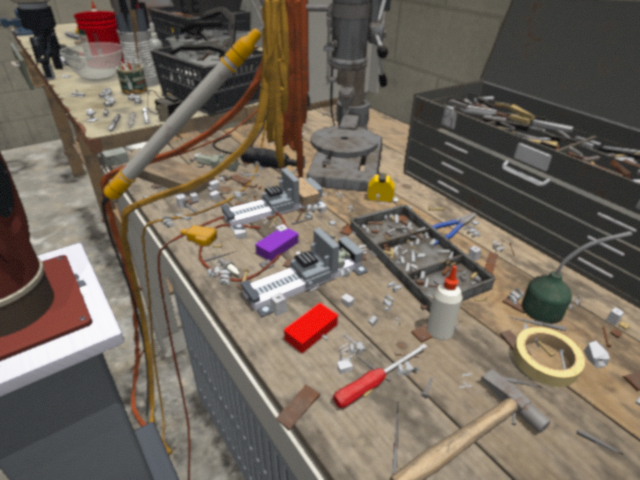

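The top view shows two clamps. The one at (183,215) holds a tan block at (190,175), and the one at (321,255) holds a metal valve at (323,213). The purple block (260,252) and the red one (385,288) are loose decoys. The left clamp with the wood-coloured block fits the description, so I'll confirm it in an enlarged crop. A lamp tube and cables hang at the left, between the arm's start and the clamp, so I'll triangulate their heights.

```bash
cat > h.py <<'E'
import numpy as np,cv2
def ray(d,uv):
    K,T=d["K"],d["pose"]; v=np.array([(uv[0]-K[0,2])/K[0,0],-(uv[1]-K[1,2])/K[1,1],-1.])
    return T[:3,3],T[:3,:3]@v
def onz(d,uv,z):
    o,v=ray(d,uv); return o+v*(z-o[2])/v[2]
def tri(d1,p1,d2,p2):
    o1,v1=ray(d1,p1);o2,v2=ray(d2,p2)
    s=np.linalg.lstsq(np.c_[v1,-v2],o2-o1,rcond=None)[0]
    a=o1+s[0]*v1;b=o2+s[1]*v2; return (a+b)/2,np.linalg.norm(a-b)
def proj(d,p):
    q=np.linalg.inv(d["pose"])@np.r_[p,1]; K=d["K"]
    return np.array([K[0,2]-K[0,0]*q[0]/q[2],K[1,2]+K[1,1]*q[1]/q[2]])
E
python3 - <<'E'
from h import *
np.set_printoptions(precision=3,suppress=True)
t=np.load("top0.npz");s=np.load("scene0.npz")
print("lamp low",tri(t,(38,378),s,(112,190)),"lamp hi",tri(t,(3,165),s,(255,35)))
print("cable loop",tri(t,(90,368),s,(122,215)))
for uv,z in[((180,275),.032),((190,156),.046),((190,175),.048),((184,193),.088),((181,214),.056)]:print(uv,onz(t,uv,z))
im=t["image"][140:290,140:240]; cv2.imwrite("pics/crop1.png",cv2.resize(im,None,fx=4,fy=4,interpolation=cv2.INTER_CUBIC))
E
```

```text
lamp low (array([0.262, 0.33 , 0.015]), np.float64(0.0025098306932915286)) lamp hi (array([0.612, 0.165, 0.378]), np.float64(0.007328669273996685))
cable loop (array([ 0.264,  0.248, -0.02 ]), np.float64(0.012673904961236585))
(180, 275) [0.455 0.045 0.032]
(190, 156) [0.682 0.018 0.046]
(190, 175) [0.645 0.018 0.048]
(184, 193) [0.606 0.019 0.088]
(181, 214) [0.57  0.034 0.056]
```

View pics/crop1.png

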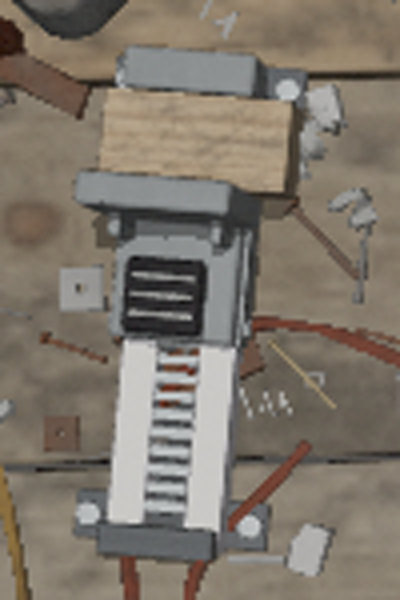

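The crop confirms it: wood-grain block between grey jaws, black ribbed pad at crop (163,295), which is top pixel (181,214). Next I'll find the heights of the cables in the arm's path by matching along the epipolar lines.

```bash
python3 - <<'E'
from h import *
from station import env
np.set_printoptions(precision=3,suppress=True)
t=np.load("top0.npz");s=np.load("scene0.npz")
im=s["image"].copy()
im=cv2.resize(im[0:260,60:400],None,fx=2.3,fy=2.3,interpolation=cv2.INTER_CUBIC)
for k,uv in enumerate([(115,250),(110,200),(80,165),(135,150),(45,230),(60,60)]):
    prev=None
    for z in np.arange(0,.9,.1):
        q=(proj(s,onz(t,uv,z))-[60,0])*2.3; q=tuple(int(a) for a in q)
        c=[(255,0,255),(0,255,0),(255,255,0),(0,255,255),(255,80,0),(0,0,255)][k]
        cv2.circle(im,q,3,c,-1); cv2.putText(im,str(int(z*10+.01)),(q[0]+4,q[1]),0,.4,c,1)
        if prev: cv2.line(im,prev,q,c,1)
        prev=q
cv2.imwrite("pics/epi.png",im)
print("tcp in scene",proj(s,[.246,.602,.2]),"base top",proj(s,[0,0,.0]),proj(s,[0,0,.4]))
q0=env.solve_ik([.57,.034,.3],[0,0,1,0]);print(q0)
for p in([.45,.05,.4],[.43,.25,.42],[.3,.35,.42],[.246,.602,.42]):
    print(p,env.solve_ik(p,[0,0.19267,0.98126,0]))
w=env.get_state();print(w["joints"]);r=env.get_image("wrist");cv2.imwrite("pics/w0.png",r["image"]);print(r["hand_eye"])
E
```

```text
tcp in scene [60.685 90.561] base top [ 10.374 312.584] [-110.574   89.678]
[-0.687  0.144  0.628  1.527 -0.085  1.498  1.513]
[0.45, 0.05, 0.4] [-0.877 -0.164  0.574  1.571  0.089  1.707  0.886]
[0.43, 0.25, 0.42] [-0.915 -0.017  0.296  1.427  0.005  1.731  0.564]
[0.3, 0.35, 0.42] [-1.116 -0.086  0.143  1.492  0.012  1.735  0.212]
[0.246, 0.602, 0.42] [-1.291  0.33   0.06   1.029 -0.02   1.783 -0.056]
[-1.282  0.334  0.04   1.466 -0.013  1.343 -0.058]
[[ 0.     0.966  0.26   0.066]
 [ 1.    -0.     0.    -0.001]
 [ 0.     0.26  -0.966 -0.173]
 [ 0.     0.     0.     1.   ]]
```

View pics/epi.png

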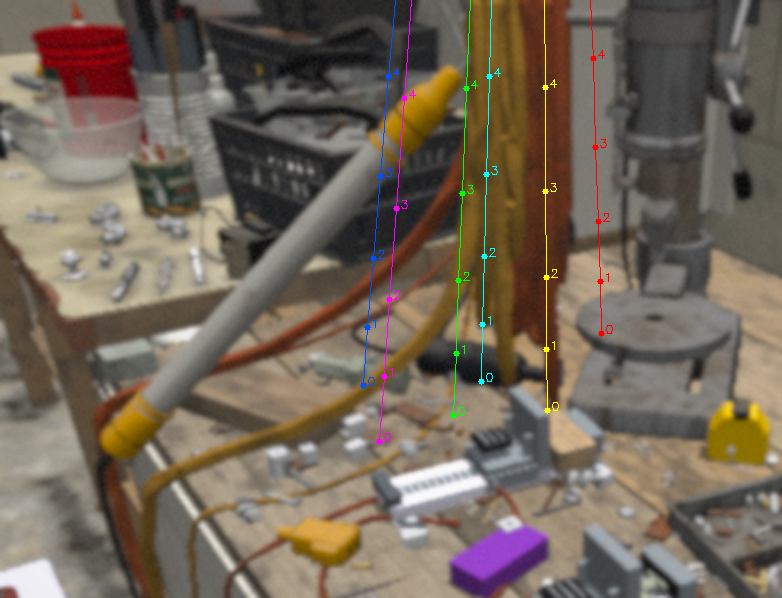

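Heights along the cables:
- The yellow cable (top 115,250) is at z≈0.10 and climbs to about 0.2 at (110,200).
- The red bundle ends near z≈0.06 at top (135,150).
- The lamp tube climbs from about z 0 at (0.26, 0.33) to 0.38 at (0.61, 0.165).

I'll swing round inside them at small radius with the tool high. First I'll get the clamp pose and the joint route.

```bash
python3 - <<'E'
from h import *
from station import env
np.set_printoptions(precision=4,suppress=True)
t=np.load("top0.npz")
P=lambda c,z: onz(t,(140+(c[0]+.5)/4-.5,140+(c[1]+.5)/4-.5),z)
a,b=P((78,170),.088),P((236,183),.088); face=(a+b)/2
pad=P((163,295),.056)
b0,b1=P((163,527),.02),P((179,343),.02)
print("jaw w",np.linalg.norm(b-a),"yaw jaw",np.degrees(np.arctan2(*(a-b)[1::-1]))-90,"face",face)
print("pad",pad,"pad-face",np.linalg.norm((face-pad)[:2]),"yaw",np.degrees(np.arctan2(*(face-pad)[1::-1])))
print("yaw bar",np.degrees(np.arctan2(*(b1-b0)[1::-1])),b0,b1)
print("red bundle",onz(t,(140,150),.06),"yellow",onz(t,(115,250),.1),onz(t,(118,215),.2))
q=[0,0.19267,0.98126,0]
h=env.solve_ik([.175,.43,.48],q);print("retract",h)
E
```

```text
jaw w 0.07264257358616372 yaw jaw -6.350405564080759 face [0.623  0.0284 0.088 ]
pad [0.5715 0.0354 0.056 ] pad-face 0.051905531829067215 yaw -7.7808626060609045
yaw bar -6.006519144513623 [0.4613 0.0474 0.02  ] [0.551  0.0379 0.02  ]
red bundle [0.6934 0.1086 0.06  ] yellow [0.5049 0.1421 0.1   ] [0.5586 0.0956 0.2   ]
retract [-1.319  -0.0451  0.0367  1.3325  0.0017  1.8542 -0.0989]
```

The yellow cable passes about 6 cm left of the pad at z≈0.2. I'll lean the tool body right (about 15°) and press with shut fingers. First I'll retract, then swing.

```bash
python3 - <<'E'
from h import *
from station import env
np.set_printoptions(precision=3,suppress=True)
h=env.solve_ik([.166,.408,.48],[0,0.19267,0.98126,0])
env.movej(h); s=env.get_state();print(s["clock"],s["position"],s["contact_force"])
h=np.array(h); h[0]+=1.24; h[6]=1.5
env.movej(h); s=env.get_state();print(s["clock"],s["position"],s["ee_rot"],s["contact_force"])
env.grip(0.0); print(env.get_state()["clock"])
for n in("scene","wrist"):
    r=env.get_image(n); cv2.imwrite(f"pics/{n}1.png",r["image"])
np.savez("w1.npz",pos=s["position"],rot=s["ee_rot"],**r)
a=[cv2.imread(f"pics/{n}1.png") for n in("scene","wrist")]
cv2.imwrite("pics/both1.png",cv2.resize(np.hstack(a),(800,300)))
E
```

```text
1.4667 [0.166 0.408 0.479] [-0.185 -0.294 -0.995]
3.325 [ 0.44  -0.023  0.48 ] [-0.    0.01  1.    0.  ] [-0.534  0.074  0.522]
4.0917
```

View pics/both1.png

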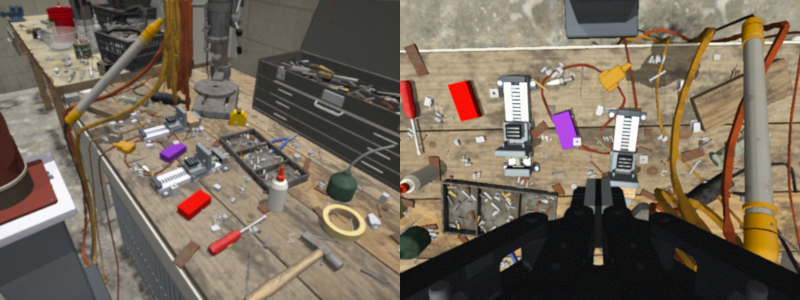

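The swing was clear. In the wrist view the target clamp's pad is near full-resolution pixel (360,253), and the yellow cable is to its right. I'll enlarge that for a second fix on the pad.

```bash
python3 - <<'E'
import cv2
im=cv2.imread("pics/wrist1.png")[160:310,300:500]
cv2.imwrite("pics/crop2.png",cv2.resize(im,None,fx=4,fy=4,interpolation=cv2.INTER_CUBIC))
E
```

```text
(no output)
```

View pics/crop2.png

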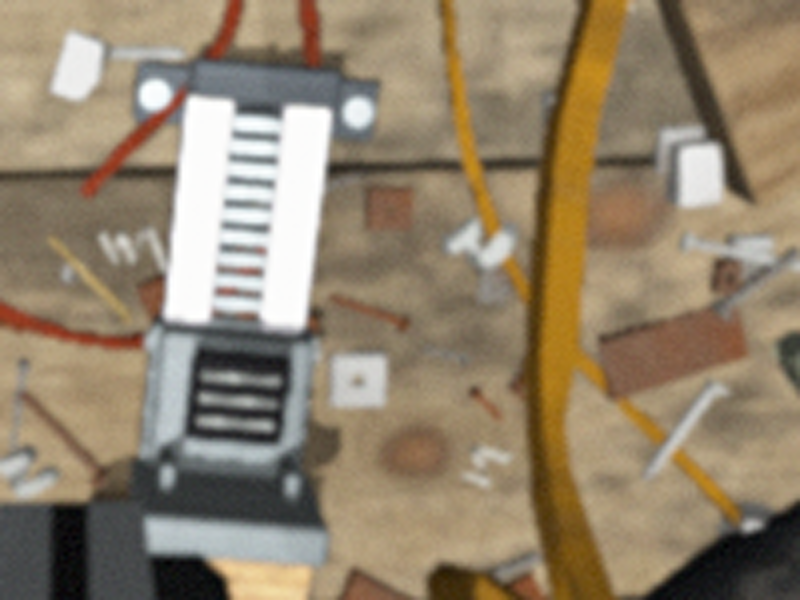

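```bash
cat >> h.py <<'E'
from scipy.spatial.transform import Rotation as Ro
def wcam(f):
    w=dict(np.load(f)); r=w["rot"]; T=np.eye(4); T[:3,:3]=Ro.from_quat([*r[1:],r[0]]).as_matrix(); T[:3,3]=w["pos"]
    return dict(K=w["K"],pose=T@w["hand_eye"])
def toolq(yaw,tilt):
    M=(Ro.from_euler("z",yaw,degrees=True)*Ro.from_euler("x",tilt,degrees=True)).as_matrix()@np.diag([-1,1,-1])
    x=Ro.from_matrix(M).as_quat(); return [x[3],*x[:3]]
E
python3 - <<'E'
from h import *
np.set_printoptions(precision=4,suppress=True)
t=np.load("top0.npz");w=wcam("w1.npz")
C=lambda c:(300+(c[0]+.5)/4-.5,160+(c[1]+.5)/4-.5)
print("pad z.056",onz(w,C((238,396)),.056),"tri",tri(t,(180.4,213.4),w,C((238,396))))
a,b=onz(w,C((148,552)),.088),onz(w,C((326,563)),.088);print("face",(a+b)/2,np.linalg.norm(a-b))
for uv in[(119,250),(119,225),(116,205),(108,185),(96,170)]:
  print(uv,[tuple(((proj(w,onz(t,uv,z))-[300,160])*4).astype(int)) for z in np.arange(.05,.5,.05)])
E
```

```text
pad z.056 [0.5676 0.0373 0.056 ] tri (array([0.5726, 0.0391, 0.0415]), np.float64(0.0007087024178665602))
face [0.6199 0.0342 0.088 ] 0.06608305002655825
(119, 250) [(np.int64(550), np.int64(225)), (np.int64(533), np.int64(254)), (np.int64(513), np.int64(288)), (np.int64(488), np.int64(329)), (np.int64(458), np.int64(379)), (np.int64(420), np.int64(442)), (np.int64(371), np.int64(525)), (np.int64(305), np.int64(636)), (np.int64(210), np.int64(794))]
(119, 225) [(np.int64(542), np.int64(347)), (np.int64(525), np.int64(379)), (np.int64(505), np.int64(416)), (np.int64(480), np.int64(461)), (np.int64(451), np.int64(515)), (np.int64(413), np.int64(584)), (np.int64(365), np.int64(674)), (np.int64(300), np.int64(794)), (np.int64(207), np.int64(964))]
(116, 205) [(np.int64(550), np.int64(442)), (np.int64(533), np.int64(475)), (np.int64(514), np.int64(515)), (np.int64(490), np.int64(562)), (np.int64(461), np.int64(621)), (np.int64(425), np.int64(694)), (np.int64(379), np.int64(788)), (np.int64(316), np.int64(915)), (np.int64(227), np.int64(1094))]
(108, 185) [(np.int64(582), np.int64(534)), (np.int64(567), np.int64(569)), (np.int64(548), np.int64(611)), (np.int64(526), np.int64(661)), (np.int64(500), np.int64(723)), (np.int64(466), np.int64(800)), (np.int64(423), np.int64(899)), (np.int64(365), np.int64(1031)), (np.int64(284), np.int64(1218))]
(96, 170) [(np.int64(634), np.int64(602)), (np.int64(621), np.int64(639)), (np.int64(604), np.int64(682)), (np.int64(584), np.int64(734)), (np.int64(560), np.int64(797)), (np.int64(530), np.int64(877)), (np.int64(492), np.int64(979)), (np.int64(440), np.int64(1116)), (np.int64(367), np.int64(1308))]
```

The cable by the pad is actually at z≈0.08, y≈0.13, so there's good clearance. The pad is at about (0.570, 0.037), and both views agree within 4 mm. Now I'll press it.

```bash
python3 - <<'E'
from h import *
from station import env
np.set_printoptions(precision=4,suppress=True)
def st(m):
    s=env.get_state();print(m,s["clock"],s["position"],s["contact_force"]); return s
q=toolq(-6.5,8)
env.move_linear([.569,.025,.22],q,rate=.25); st("above")
env.move_linear([.569,.036,.075],rate=.12); st("near")
s=env.get_state();r=env.get_image("wrist"); cv2.imwrite("pics/w2.png",r["image"])
print(env.move_linear([.569,.036,.040],rate=.025,until_force=22)); st("pressed")
env.move_linear([.569,.036,.13],rate=.12); st("up")
r=env.get_image("wrist"); cv2.imwrite("pics/w3.png",r["image"])
a=[cv2.imread(f"pics/w{n}.png") for n in(2,3)]
cv2.imwrite("pics/both2.png",cv2.resize(np.hstack(a),(800,300)))
E
```

```text
above 5.5167 [0.5693 0.0249 0.2213] [-0.1194  0.4632  0.4721]
near 6.875 [0.5696 0.036  0.0758] [-0.1108 -0.7523 -0.5299]
False
pressed 8.475 [0.5691 0.036  0.0402] [-0.0324 -0.7207 -0.6538]
up 9.375 [0.5685 0.036  0.1292] [-1.4671  0.6492 -1.1795]
```

View pics/both2.png

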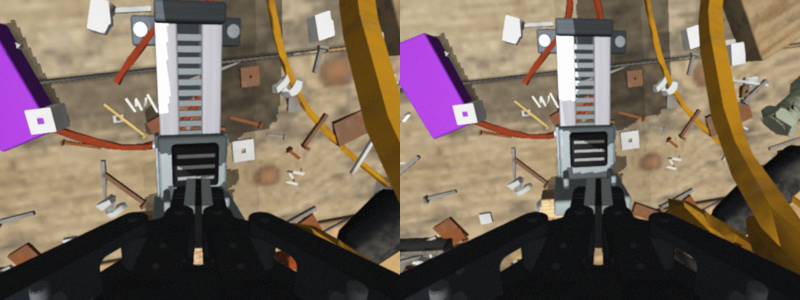

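No force was felt down to z=0.040, which is suspicious. I'll check the finger opening and the pad close up.

```bash
python3 - <<'E'
from h import *
from station import env
s=env.get_state();print(s["grip_width"],s["contact_force"],s["position"],s["ee_rot"])
a=cv2.imread("pics/w2.png")[180:380,220:420];b=cv2.imread("pics/w3.png")[180:380,220:420]
cv2.imwrite("pics/crop3.png",cv2.resize(np.hstack([a,b]),(800,400),interpolation=cv2.INTER_CUBIC))
E
```

```text
0.0006909042104885189 [0.18813172 0.42549922 0.87147551] [0.56833442 0.03598541 0.12895269] [0.00312618 0.05658633 0.99596854 0.06953325]
```

View pics/crop3.png

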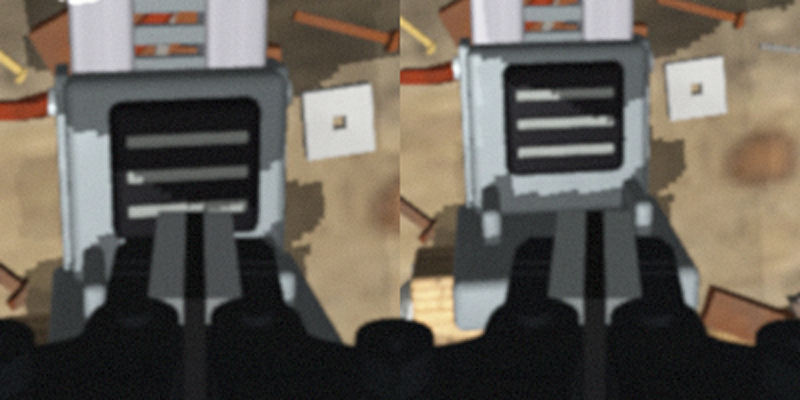

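```bash
python3 - <<'E'
from h import *
from station import env
np.set_printoptions(precision=4,suppress=True)
rot=np.array([0.00312618,0.05658633,0.99596854,0.06953325])
w=dict(np.load("w1.npz"))
for f,pos,c,wd in(("w2",[.5696,.036,.0758],(312.2,262),74.5),("w3",[.5685,.036,.1292],(302,239),59.)):
    w["pos"]=np.array(pos);w["rot"]=rot;np.savez(f+".npz",**w);d=wcam(f+".npz")
    print(f,"tcp px",proj(d,pos),"pad@.056",onz(d,c,.056),"@.046",onz(d,c,.046))
    Z=d["K"][0,0]*.038/wd; o,v=ray(d,c); print(" by width",o+v*Z, "K",d["K"][0,0])
print(tri(wcam("w2.npz"),(312.2,262),wcam("w3.npz"),(302,239)))
E
```

```text
w2 tcp px [318.5796 281.0561] pad@.056 [0.5671 0.036  0.056 ] @.046 [0.5705 0.0368 0.046 ]
 by width [0.5695 0.0366 0.049 ] K 411.87103539967205
w3 tcp px [318.5796 281.0561] pad@.056 [0.5686 0.0362 0.056 ] @.046 [0.5714 0.0369 0.046 ]
 by width [0.5715 0.0369 0.0456] K 411.87103539967205
(array([0.5749, 0.0379, 0.0335]), np.float64(0.00021915907922233176))
```

The tool is centred on the pad, but the height is inconclusive. I'll probe deeper in small steps and read the force.

```bash
python3 - <<'E'
from h import *
from station import env
np.set_printoptions(precision=4,suppress=True)
env.move_linear([.569,.0365,.058],rate=.15)
for z in(.054,.050,.047,.045,.043,.041,.039,.037,.035):
    hit=env.move_linear([.569,.0365,z],rate=.03,until_force=18)
    s=env.get_state();print(z,hit,round(s["clock"],2),s["position"],s["contact_force"])
    if hit or s["contact_force"][2]>15: break
E
```

```text
0.054 False 10.34 [0.5693 0.0365 0.0545] [-1.078   0.1409  0.4246]
0.05 False 10.62 [0.5688 0.0365 0.0498] [ 0.2244 -0.4375 -0.4491]
0.047 False 10.88 [0.5688 0.0365 0.0467] [-0.3565 -0.3083 -0.9827]
0.045 False 11.12 [0.5689 0.0365 0.0448] [ 0.1444  0.0124 -0.1412]
0.043 False 11.38 [0.5689 0.0365 0.0428] [ 0.4122  0.6688 -0.196 ]
0.041 False 11.62 [0.5689 0.0365 0.0409] [-0.081  -0.9097  0.7395]
0.039 False 11.88 [0.5689 0.0365 0.0388] [-0.155  -0.5418 -0.5894]
0.037 False 12.12 [0.5689 0.0365 0.0368] [-0.0021  0.5519  0.4584]
0.035 False 12.38 [0.5689 0.0365 0.0348] [ 0.8214  0.5156 -0.3565]
```

```bash
python3 - <<'E'
from h import *
from station import env
t=env.get_image("top");s=env.get_image("scene");w=env.get_image("wrist")
for n,d in(("t",t),("s",s),("w",w)): cv2.imwrite(f"pics/{n}4.png",d["image"])
st=env.get_state();print(st["effort"],st["position"],proj(s,st["position"]),proj(t,st["position"]))
a=cv2.resize(s["image"][130:260,190:350],(400,325)); b=cv2.resize(w["image"][180:380,210:430],(400,325))
c=cv2.resize(t["image"],(400,275)); d=cv2.resize(s["image"],(400,275))
cv2.imwrite("pics/four.png",np.vstack([np.hstack([a,b]),np.hstack([c,d])]))
E
```

```text
[-8.23011924e-04 -5.79094541e+01  8.04567318e-01 -3.43620265e+01
 -6.73991013e-01 -4.38740419e-02  2.32739503e-04] [0.56902897 0.03649099 0.03501501] [273.2207065  197.41122513] [182.85565946 215.58601601]
```

View pics/four.png

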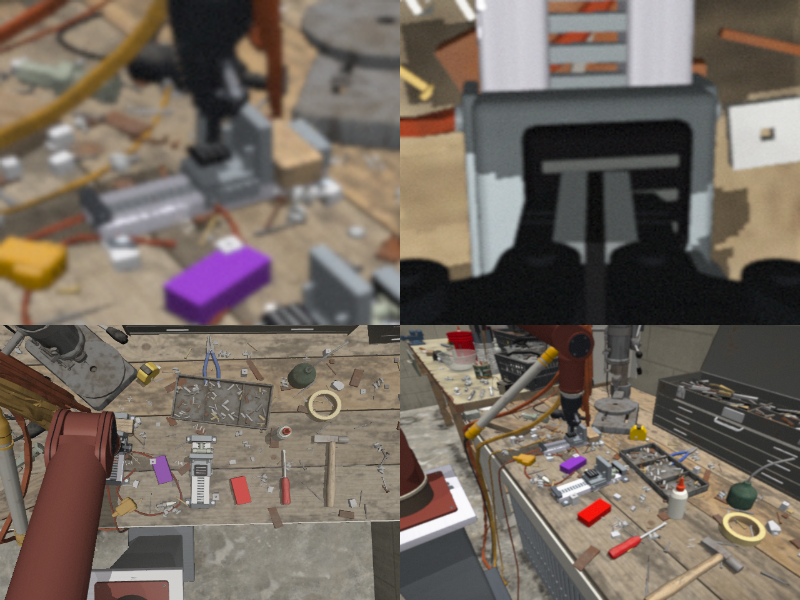

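The wrist view shows the tips still just above the pad, centred on it. The scene crop shows the pad still standing proud. The surface is evidently lower than the nominal height, so I'll keep stepping down.

```bash
python3 - <<'E'
from h import *
from station import env
np.set_printoptions(precision=4,suppress=True)
for z in np.arange(.033,.013,-.002):
    hit=env.move_linear([.569,.0365,z],rate=.03,until_force=18)
    s=env.get_state();print(round(z,3),hit,round(s["clock"],2),s["position"],s["contact_force"],s["effort"][[1,3]])
    if hit or s["contact_force"][2]>15: break
E
```

```text
0.033 False 12.78 [0.5688 0.0365 0.0328] [-0.6361 -0.4578 -0.3392] [-58.0042 -34.2604]
0.031 False 13.03 [0.5689 0.0365 0.0308] [-0.273  -0.1148  0.0221] [-58.0688 -34.15  ]
0.029 False 13.28 [0.5689 0.0365 0.0288] [-0.1936 -0.3738 -0.6011] [-58.1552 -34.056 ]
0.027 False 13.53 [0.5689 0.0365 0.0269] [ 0.4    -0.2706 -0.0648] [-58.2466 -33.9616]
0.025 False 13.78 [0.5692 0.0365 0.0251] [0.7291 0.6522 0.7981] [-57.9449 -33.3359]
0.023 False 14.03 [0.5692 0.0365 0.023 ] [-0.0754 -0.149   2.256 ] [-57.5803 -32.7456]
0.021 False 14.28 [0.5692 0.0365 0.0209] [1.134  0.2501 0.8512] [-57.5965 -32.4268]
0.019 False 14.53 [0.569  0.0365 0.0189] [ 0.2198 -0.6336  1.4971] [-57.6996 -32.3437]
0.017 False 14.78 [0.5689 0.0365 0.0168] [1.4793 0.2594 2.1707] [-57.847  -32.3202]
0.015 False 15.03 [0.5691 0.0365 0.0157] [-2.4982 -0.7079 10.9231] [-53.3324 -30.9576]
0.013 False 15.28 [0.5693 0.0364 0.0152] [-10.564   -2.2961  27.083 ] [-45.4604 -29.0323]
```

Contact came at z≈0.0265, the pad yielded 10.8 mm, then a hard stop at 0.0157 with 27 N. That matches the pad's 10 mm travel, so heights here read about 30 mm low. Next I'll lift off, go over the jaw, descend with a force guard in front of its face, and push.

```bash
python3 - <<'E'
from h import *
from station import env
np.set_printoptions(precision=4,suppress=True)
def st(m):
    s=env.get_state();print(m,round(s["clock"],2),s["position"],s["contact_force"]);return s
u=np.array([np.cos(np.radians(-6.5)),np.sin(np.radians(-6.5)),0])
face=np.array([.6245,.0325,0])
a=face+.024*u
env.move_linear([.569,.034,.12],rate=.2); st("up")
env.move_linear(a+[0,0,.12],rate=.2); st("over")
h=env.move_linear(a+[0,0,.040],rate=.08,until_force=5); st(f"down {h}")
if not h:
    h=env.move_linear(a+[0,0,.040]-.022*u,rate=.03,until_force=12); s=st(f"push1 {h}")
    p=s["position"]
    for i in range(3):
        h=env.move_linear(p-.012*(i+1)*u,rate=.04,until_force=15); s=st(f"push {i} {h}")
        if h: break
E
```

```text
up 15.96 [0.568  0.034  0.1184] [-0.3562 -0.0329  0.3705]
over 16.51 [0.6472 0.0298 0.1178] [-0.5569  0.3196 -0.1422]
down False 17.66 [0.6488 0.0298 0.0407] [-0.2634  0.9692 -0.4638]
push1 False 18.54 [0.6263 0.0323 0.04  ] [ 0.264  -0.2042  0.7468]
push 0 False 19.0 [0.6136 0.0338 0.04  ] [-0.6817 -0.4831 -0.0048]
push 1 False 19.45 [0.6018 0.0351 0.04  ] [-1.0257  0.2776 -0.187 ]
push 2 False 19.9 [0.5899 0.0365 0.04  ] [-0.3737  0.0339 -0.5917]
```

```bash
python3 - <<'E'
from h import *
from station import env
np.set_printoptions(precision=4,suppress=True)
u=np.array([np.cos(np.radians(-6.5)),np.sin(np.radians(-6.5)),0])
p=env.get_state()["position"]
for i in range(6):
    h=env.move_linear(p-.012*(i+1)*u,rate=.04,until_force=14)
    s=env.get_state();print(h,round(s["clock"],2),s["position"],s["contact_force"])
    if h or s["contact_force"][0]>10: break
t=env.get_image("top");s=env.get_image("scene");w=env.get_image("wrist")
a=cv2.resize(s["image"][120:260,180:360],(450,350)); b=cv2.resize(w["image"],(350,350))
c=cv2.resize(w["image"][0:300],(450,211))
cv2.imwrite("pics/five.png",np.hstack([a,b]))
cv2.imwrite("pics/w5.png",w["image"])
E
```

```text
False 20.37 [0.5773 0.0379 0.04  ] [ 0.5575 -0.7737  0.1131]
False 20.82 [0.5654 0.0392 0.04  ] [ 0.2655  0.0855 -0.2653]
False 21.27 [0.5535 0.0406 0.04  ] [ 0.7509 -0.742  -0.3454]
True 21.58 [0.5454 0.0414 0.0403] [2.0985 0.06   1.0348]
```

The stop came at x=0.5454, against 0.546 predicted for 90 mm of travel. I'll seat the jaw once more, retreat and check.

```bash
python3 - <<'E'
from h import *
from station import env
np.set_printoptions(precision=4,suppress=True)
u=np.array([np.cos(np.radians(-6.5)),np.sin(np.radians(-6.5)),0])
p=env.get_state()["position"]
def st(m):
    s=env.get_state();print(m,round(s["clock"],2),s["position"],s["contact_force"])
h=env.move_linear(p-.008*u,rate=.02,until_force=22); st(h)
p=env.get_state()["position"]
env.move_linear(p+.02*u,rate=.08); st("back")
env.move_linear(p+.02*u+[0,0,.14],rate=.2); st("up")
env.move_linear([.50,-.06,.40],rate=.25); st("away")
s=env.get_image("scene");w=env.get_image("wrist")
a=cv2.resize(s["image"][120:260,180:360],(450,350)); b=cv2.resize(w["image"][:,100:580],(350,350))
cv2.imwrite("pics/five.png",np.hstack([a,b]))
E
```

```text
True 22.01 [0.5456 0.0413 0.0403] [ 2.4433 -0.4428  1.1062]
back 22.41 [0.565  0.0391 0.0398] [ 0.075   0.6245 -0.4172]
up 23.26 [0.5646 0.039  0.179 ] [-0.4381 -0.1228 -0.0503]
away 24.41 [ 0.4998 -0.0593  0.3984] [ 0.0186  1.1762 -0.126 ]
```

View pics/five.png

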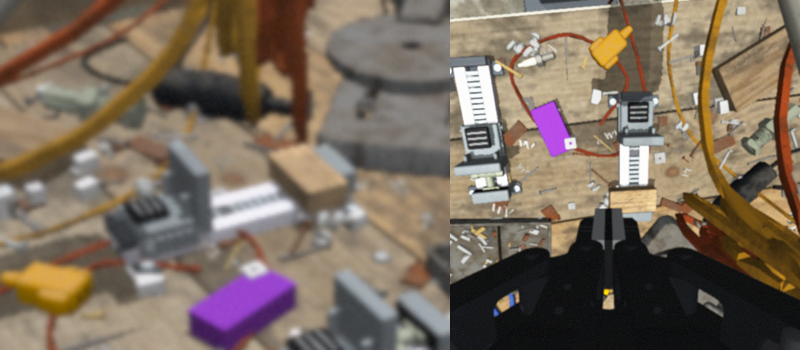

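The picture shows the carriage against the end stop: jaw at scene-crop (188,195), pad low in the carriage at (147,207). The pine block is still at the fixed jaw (308,175), and the valve clamp is unchanged. The robot is clear of everything, so I'll hand in.

```bash
python3 -c "
from station import env
print(env.finish_job())"
```

```text
the job is handed in; nothing more can be done
None
```

The pine-block clamp is open and handed in at about 24.4 s: its release pad went down to a hard stop, the jaw is against the end stop, and in the last picture the block is still in place and the valve clamp looks unchanged; the pad's position was judged from force and that picture, not measured directly.

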